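Check pin under the reading head

ROBOT

A 7-joint arm with a two-finger parallel gripper is mounted at the origin on the work surface. World frame = base frame: x ahead of the robot, y to its left, z up, the work surface at z = 0. Lengths are in m, angles in degrees, forces in N, time in s.
With the tool pointing down it reaches from about 0.425 to 0.8 m from the base axis. Payload 8.3 kg.
Tool frame: the origin (TCP) lies at the centre of the arm's flange, where the gripper is bolted on; the fingertips stand 173 mm ahead of it and the grasp point (between the pads) lies 155 mm ahead of it; z points along the fingers, y is the line along which they close (so a half turn about z gives the same grasp; the last joint's range is limited). The gripper opens to 85 mm and grips with 20 to 120 N. Pads are 22 mm wide; open, the fingers measure 114 mm over their backs; the gripper's body (76 mm by 85 mm) begins 54 mm behind the grasp point. The pads swing forward as they close: fully open they stand 13 mm farther back than shut.
Start: joints at [-3.604, 21.967, 0.94, 78.501, -0.361, 79.538, -2.664], TCP at [0.625, 0, 0.405] pointing down, gripper open.
Joint ranges: [-169.22, 169.22], [-14.56, 117.87], [-87.37, 89.26], [10.42, 133.3], [-82.24, 262.24], [0.94, 117.77], [-172.7, 172.7]. Speed limits (degrees/s): [136.94, 136.94, 172.46, 172.46, 180, 180, 180].

INTERFACE

Orientations are given as [roll, pitch, yaw] about the fixed x, y, z axes, in that order (R = Rz(yaw) Ry(pitch) Rx(roll)).
In Python, from station import get_state, grab_frame, sign_off, find_in, outline_of gives the robot as it stands.
- The arm moves only by the shell command python3 -m handwheel 'ROWS' [FORCE]. ROWS is JSON, a list that holds one entry, the list of rows, each a list of 5 numbers: the shift along the tool's x, y, z in mm, then the turn about the tool's z in rad, then the opening in per cent of the stroke, from 0 (shut) to 100 (fully open). A call has 1 to 10 rows; each row shifts and turns the commanded pose from where the row before left it, along the tool's axes as they then stand; what a row does not reach is not made up. A row lasts 1/12 s, in which the tool goes at most 41.7 mm and 7.16 degrees, less where a joint would pass 70% of its speed; a pose out of reach is approached as far as the arm can. A call is refused whole if a number of a shift passes 41.7 or a number of a turn 0.125, either way. A call with a gripper value outside its range is refused whole. The fingers move at their own pace and stop on an object; FORCE is the grip in N (left out, the last holds). Time passes only in rows, so rows that do not move let the fingers close. It gives the time, the measured TCP pose, the force, the opening and the grip force at its end, in the units of the state.
- get_state(): the state, without advancing time (a new reading comes with each control period).
- grab_frame(name): name is "scene" or "side" or "wrist"; returns a dict with "image" (400x640x3 uint8, blue, green, red), "depth" (400x640 float32, m along the optical axis (not along the pixel's ray), 0 where there is no reading), "fx", "fy", "cx", "cy" (pixels), "R" (3x3) and "t" (3): a world point X has camera coordinates R X + t. Camera axes: x right, y down, z forward; pixel columns grow to the right and rows downward; lengths in m; the calibration is good to about 2 mm. The wrist camera is an equidistant fisheye: a pixel r from the principal point sees the ray r / f radians off the axis. A picture is of the moment at which its call begins.
- sign_off(): hands the job in; it is judged then, once.
Trained networks look in a picture, given as the dict that the camera call returned (one of the last four; its "shot" number tells which), for a name from the list of things; names that differ only in an ending like _2 or _b are one class to them, and where a whole thing is asked for, a point or a joint stands for the part that bears it (a point fixed in the world has none). Each returns a list of dicts, best first, with "score" (0 to 1); they miss things now and then, are a little off and sometimes report something else, mostly with a low value. They report only what shows in the picture. A call takes as long as a camera call.
- find_in(target, picture): "point" ([column, row] in pixels, amid what is visible of it).
- outline_of(target, picture): "region" (400x640 bool, what is visible of it) and "point" ([column, row] in pixels, amid what is visible of it).
The state is a dict: "t": time; "q": joint angles; "qvel": joint speeds; "tau": joint torques, N m; "tcp_pos": TCP position; "tcp_rot": TCP orientation; "ft_force": force on the tool from outside, world axes, zero at the start; "torque": the same for the moment, N m; "grip_width": finger opening in m; "finger_force": force on a finger pad.
Only numpy, scipy, OpenCV 4.12 (cv2) and the standard library are available. Lean on these libraries where they do the work, as an engineer would, in place of code of your own. Each camera call takes 0.05 s, during which the arm holds its last target. There are 200 camera calls.

TASK

Check the desktop blood reader: take the green check pin from the rack and push it fully down, upright, into the opening of the black carriage, let go of it, then grip the orange tab and slide the carriage along its rail towards the grey reading head until you feel the ball drop into the notch (white line on the carriage level with the red line of the head), without running past it. Finish while still holding the tab with the carriage resting in the notch and the pin seated; do not let go. Leave the red and blue pins, the sanitizer bottle and the penlight where they are.

Things in the scene. Friction and masses are not known exactly. Their poses are not given: they have to be found in the camera images.
- reader: White desktop reader case, fixed on the desk, 120 (x) x 340 (y) x 34 mm (z), with an open rail along its y axis down the middle. Origin: centre of its underside, on the desk; the rail's centre line is x = 0. The blue plate on its top is at its +y end.
- carriage (a joint): Position in m of the black carriage (50 mm across the rail, 115 mm along it, 26 mm high, its top 60 mm above the desk) along the rail: grows as it slides to the reader's +y, towards the notch; 0 to 0.155 (end stop beyond the notch). At value q the opening is at reader y = -0.070 + q. It slides with a few newtons of friction (1 to 4 N) and stays where it is left.
- opening (a point): Centre of the mouth of the pin opening in the carriage's top, 60 mm above the desk: a round hole 8.8 mm in diameter with a 2.5 mm chamfer, 22 mm deep, on the rail's centre line, marked by a white line across the carriage on the side away from the head. Its axes are those of the reader (y along the rail, towards the notch).
- tab: Orange grip tab standing on the carriage at its rear end, 12 mm thick across the rail (x), 26 mm long along the rail (y), 36 mm high. Origin: centre of its underside, 60 mm above the desk, 72 mm behind the opening (reader -y); its top is 96 mm above the desk. Pinch it from above across the rail, on its 12 mm thickness. It moves with the carriage.
- head: Grey reading head, fixed, clamped at a different place along the rail in each run: a column 28 (x) x 36 (y) x 70 mm centred 45 mm to the reader's -x side of the rail, with a glass window that faces the rail, a green cap, and a red line on the case on the +x side. Origin: on the rail's centre line on the case's top (34 mm above the desk), level with the red line. Axes as the reader's.
- notch (a point): Same point as the head's origin: the opening stands level with it along the rail when the carriage's hidden sprung ball is in its notch. From 3.5 mm before that the ball pulls the carriage forward with a few newtons, past it the ball resists, rising to about 8 to 12 N, and 3.5 mm past it has left the notch. Let loose in the notch, the carriage centres itself to about 1 mm.
- rack: Aluminium pin rack, fixed, 170 (x) x 50 (y) x 30 mm, three holes 10 mm wide, 22 mm deep, in a row along its x at -55, 0 and +55 mm. Origin: centre of its underside.
- pin_green: Green check pin, 30 g, upright in a hole of the rack: steel shank 7 mm across and 20 mm long with a chamfered tip, steel collar 17 mm across and 4 mm thick that rests on the hole's rim, round green grip 14 mm across from 24 to 56 mm above the tip. Origin: centre of the tip, 10 mm above the desk at the start; z up. Seated, its collar rests on the carriage, the tip 20 mm below opening.
- pin_red: Same pin with a red grip, in another hole of the rack. To be left alone.
- pin_blue: Same pin with a blue grip, in another hole of the rack. To be left alone.
- sanitizer: Standing sanitizer bottle, 52 mm in diameter, 130 mm high; origin centre of its underside. To be left alone.
- penlight: Steel penlight lying on the desk along its y, about 135 x 18 x 16 mm, origin on the desk under the middle of its steel part. To be left alone.

How it is judged (in metres and radians):
On the way:
1. the green pin is fully down in the carriage's opening, upright and let go, while the carriage is still more than 20 mm short of the notch (horizontal distance between pin_green and opening below 0.0025 m and z of pin_green in the frame of opening below -0.017 m and angle between pin_green's own z axis and vertical below 0.1 rad and contact force between the fingers and pin_green below 0.1 N and y of opening in the frame of head below -0.02 m), for 0.2 s.
At the end, for the whole second after the job is handed in: Carriage still and in the notch (opening within 3 mm of the red line along the rail), fingers on the tab with more than 2 N, green pin upright (0.1 rad), tip at least 17 mm below the opening's mouth and within 2.5 mm of its axis, not touched by the fingers (horizontal distance between pin_green and opening below 0.0025 m and z of pin_green in the frame of opening below -0.017 m and angle between pin_green's own z axis and vertical below 0.1 rad and y of opening in the frame of head between -0.003 and 0.003 m and contact force between the fingers and tab above 2 N and contact force between the fingers and pin_green below 0.1 N and linear speed of tab below 0.01 m/s); the arm keeps its last pose, push and grip.
It fails at once if the carriage is run past the notch (opening more than 8 mm beyond the head's red line) (y of opening in the frame of head above 0.008 m).
It fails at once if a bystander is disturbed: red or blue pin moved more than 15 mm, bottle or penlight more than 30 mm, or bottle tipped (distance of any of pin_red, pin_blue from where it was at the start of the episode above 0.015 m or distance of any of sanitizer, penlight from where it was at the start of the episode above 0.03 m or angle between sanitizer's own z axis and vertical above 0.5 rad).
It also fails if it takes over 64 s, if anything falls off the work surface, if the arm or the gripper's body presses on something with over 40 N, if the wrist force passes 120 N, or if a joint passes its speed limit or range.

## Working session

There is one attempt and no reset: what is moved stays moved. The work goes in short steps, Python scripts to look and compute and a shell command to move; the robot and the scene stay as the last step left them, time stands still between calls to the robot, and variables do not carry over. Pictures are saved under pics/ and viewed, at most 10 in all, crops included, and the job is handed in when it is done.

```bash
mkdir -p pics; cat > h.py <<'E'
import numpy as np,cv2
from station import *
def world(f,mask):
    v,u=np.nonzero(mask&(f["depth"]>0)); d=f["depth"][v,u]
    P=np.c_[(u-f["cx"])/f["fx"]*d,(v-f["cy"])/f["fy"]*d,d]
    return (P-f["t"])@np.asarray(f["R"])   # R^T (P-t)
E
python3 - <<'E'
from h import *
s=get_state();print(s["t"],s["tcp_pos"],s["tcp_rot"],s["grip_width"])
for c in ["scene","side"]:
    f=grab_frame(c);cv2.imwrite(f"pics/{c}0.png",f["image"])
    for n in ["reader","carriage","tab","head","rack","pin_green","pin_red","pin_blue","sanitizer","penlight"]:
        o=outline_of(n,f)
        if o:
            P=world(f,o[0]["region"])
            print(c,n,round(o[0]["score"],2),np.round(o[0]["point"]),len(P),np.round(np.median(P,0),3),np.round(np.percentile(P,2,axis=0),3),np.round(np.percentile(P,98,axis=0),3))
        else: print(c,n,None)
E
```

```text
0.0 [6.24830297e-01 2.65982097e-05 4.03654986e-01] [-1.79884503e+02  2.48247357e-03  9.00025429e+01] 0.08550935728879708
scene reader 0.63 [318. 211.] 4410 [ 0.595 -0.045  0.033] [ 0.494 -0.204  0.001] [0.648 0.119 0.073]
scene carriage 0.97 [286. 194.] 814 [ 0.594 -0.135  0.058] [ 0.554 -0.184  0.036] [ 0.613 -0.076  0.094]
scene tab 0.41 [272. 183.] 125 [ 0.591 -0.17   0.081] [ 0.482 -0.243 -0.   ] [ 0.596 -0.157  0.096]
scene head 0.56 [336. 184.] 346 [ 0.523 -0.008  0.076] [ 0.501 -0.026  0.035] [0.528 0.009 0.105]
scene rack 0.91 [423. 233.] 870 [0.579 0.239 0.028] [0.463 0.203 0.001] [0.627 0.274 0.032]
scene pin_green 0.5 [423. 216.] 80 [0.545 0.237 0.049] [0.527 0.23  0.029] [0.549 0.244 0.067]
scene pin_red 0.58 [424. 207.] 72 [0.49  0.228 0.05 ] [ 0.397  0.221 -0.001] [0.494 0.235 0.067]
scene pin_blue 0.41 [428. 230.] 69 [0.599 0.247 0.048] [0.594 0.241 0.031] [0.603 0.253 0.067]
scene sanitizer 0.75 [319. 269.] 1040 [0.829 0.051 0.073] [0.806 0.026 0.004] [0.839 0.071 0.129]
scene penlight 0.65 [209. 166.] 201 [ 0.475 -0.453  0.01 ] [ 0.457 -0.506  0.   ] [ 0.492 -0.385  
[... 290 characters left out ...]
 -0.153  0.1  ]
side head 0.89 [351. 233.] 346 [0.509 0.005 0.091] [ 0.495 -0.091  0.034] [0.524 0.01  0.108]
side rack 0.79 [305. 326.] 2028 [0.535 0.248 0.03 ] [0.458 0.204 0.001] [0.622 0.274 0.034]
side pin_green 0.62 [351. 234.] 354 [0.508 0.005 0.09 ] [ 0.495 -0.071  0.034] [0.524 0.01  0.108]
side pin_red 0.68 [339. 201.] 734 [ 0.578 -0.123  0.061] [ 0.549 -0.187  0.039] [ 0.607 -0.075  0.097]
side pin_blue 0.39 [279. 317.] 108 [0.593 0.251 0.053] [0.587 0.235 0.03 ] [0.609 0.255 0.069]
side sanitizer 0.7 [226. 228.] 810 [0.803 0.058 0.072] [ 0.786 -0.03   0.001] [0.859 0.072 0.132]
side penlight 0.57 [398. 151.] 150 [ 0.469 -0.447  0.015] [ 0.45  -0.507  0.005] [ 0.491 -0.379  0.019]
```

```bash
python3 - <<'E'
import cv2,numpy as np
a=cv2.imread("pics/scene0.png")[140:290,190:460];b=cv2.imread("pics/side0.png")[150:370,190:460]
cv2.imwrite("pics/both.png",np.hstack([cv2.resize(a,(400,222),interpolation=2),cv2.resize(b,(400,326),interpolation=2)[:222]]) if 0 else np.vstack([cv2.resize(a,(480,267)),cv2.resize(b,(405,330))[:,:] if 0 else cv2.resize(b,(480,330))]))
E
```

```text
(no output)
```

View pics/both.png

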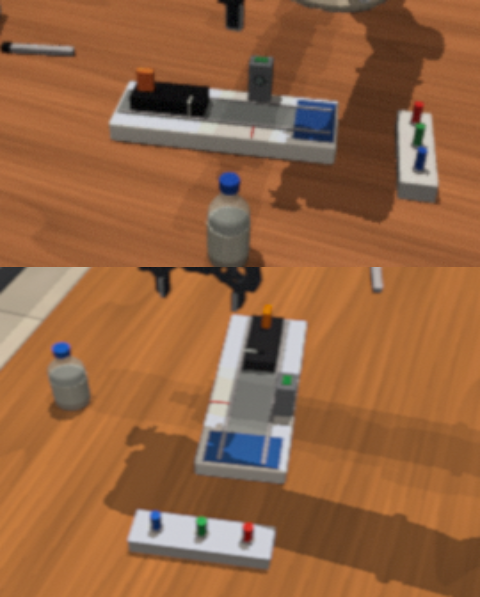

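The scene view (top) shows the reader with the orange tab and carriage at its left, the head mid-rail and the blue plate to the right. The rack is at right, with the pins red, green, blue from far to near, so green is the middle pin. The network agrees in the scene picture. The side-view pin_green and pin_red hits are false: they lie on the head and the carriage. I'll take a wrist picture for the reader, then go.

```bash
cat >> h.py <<'E'
def wworld(f,mask):
    v,u=np.nonzero(mask&(f["depth"]>0)); d=f["depth"][v,u]
    a=(u-f["cx"])/f["fx"];b=(v-f["cy"])/f["fy"];th=np.hypot(a,b)+1e-9;k=np.tan(th)/th
    P=np.c_[a*k*d,b*k*d,d]
    return (P-f["t"])@np.asarray(f["R"]),u,v
def wray(f,u,v,z):
    a=(u-f["cx"])/f["fx"];b=(v-f["cy"])/f["fy"];th=np.hypot(a,b)+1e-9
    R=np.asarray(f["R"]);d=R.T@np.array([a/th*np.sin(th),b/th*np.sin(th),np.cos(th)]);c=-R.T@f["t"]
    return c+d*(z-c[2])/d[2]
def show(f,names):
    for n in names:
        o=outline_of(n,f)
        if o:
            P,u,v=wworld(f,o[0]["region"])
            print(n,round(o[0]["score"],2),np.round(o[0]["point"]),len(P),np.round(np.median(P,0),4),np.round(np.percentile(P,2,axis=0),3),np.round(np.percentile(P,98,axis=0),3))
        else: print(n,None)
E
python3 - <<'E'
from h import *
f=grab_frame("wrist");cv2.imwrite("pics/w0.png",f["image"])
np.savez("w0.npz",**{k:f[k] for k in f if k!="shot"})
show(f,["reader","carriage","tab","head","pin_green"])
# reader yaw from case-top points at z 0.03-0.037
P,u,v=wworld(f,np.ones((400,640),bool))
m=(abs(P[:,2]-.034)<.004)&(abs(P[:,0]-.57)<.15)&(abs(P[:,1])<.22)
print(m.sum(),cv2.minAreaRect(P[m,:2].astype(np.float32)*1000))
m=(abs(P[:,2]-.060)<.004)&(abs(P[:,0]-.57)<.12)&(P[:,1]<0)&(P[:,1]>-.25)
print(m.sum(),cv2.minAreaRect(P[m,:2].astype(np.float32)*1000))
E
python3 -m handwheel '[[[40,-13.5,10,0,50],[40,-13.5,10,0,50],[40,-13.5,10,0,50],[40,-13.5,10,0,50],[40,-13.5,10,0,50],[38,-12.5,10,0,50],[0,0,0,0,50],[0,0,0,0,50]]]'
python3 - <<'E'
from h import *
f=grab_frame("wrist");cv2.imwrite("pics/w1.png",f["image"])
show(f,["pin_green","pin_red","pin_blue","rack"])
E
```

```text
reader 0.76 [275. 193.] 24697 [ 0.5667 -0.0193  0.0336] [ 0.49  -0.19   0.029] [0.635 0.116 0.06 ]
carriage 0.8 [291. 284.] 3942 [ 0.5812 -0.1223  0.059 ] [ 0.549 -0.182  0.038] [ 0.609 -0.073  0.095]
tab 0.7 [295. 324.] 417 [ 0.5867 -0.1598  0.0885] [ 0.578 -0.179  0.062] [ 0.594 -0.155  0.096]
head 0.96 [215. 194.] 1877 [ 0.5188 -0.0036  0.0986] [ 0.496 -0.025  0.033] [0.593 0.011 0.105]
pin_green None
20382 ((553.3439331054688, 6.4846343994140625), (120.5875244140625, 445.65545654296875), 10.694267272949219)
3077 ((569.8683471679688, -91.7918472290039), (54.59608459472656, 199.39736938476562), 12.986281394958496)
t: 2.07
tcp_pos: [0.546, 0.2336, 0.3459]
tcp_rot: [-179.9, -0.0, 90.4]
ft_force: [0.7, -0.5, -0.5]
grip_width: 0.0424
finger_force: 0.0
pin_green 0.72 [318. 187.] 414 [0.5393 0.2425 0.0633] [0.532 0.233 0.029] [0.547 0.247 0.066]
pin_red 0.74 [260. 195.] 456 [0.4868 0.2326 0.0568] [0.472 0.213 0.028] [0.493 0.238 0.066]
pin_blue 0.6 [378. 179.] 321 [0.5911 0.2518 0.064 ] [0.586 0.244 0.033] [0.598 0.256 0.066]
rack 0.76 [324. 175.] 8573 [0.5431 0.2439 0.029 ] [ 0.458  0.207 -0.   ] [0.62  0.275 0.031]
```

View pics/w0.png

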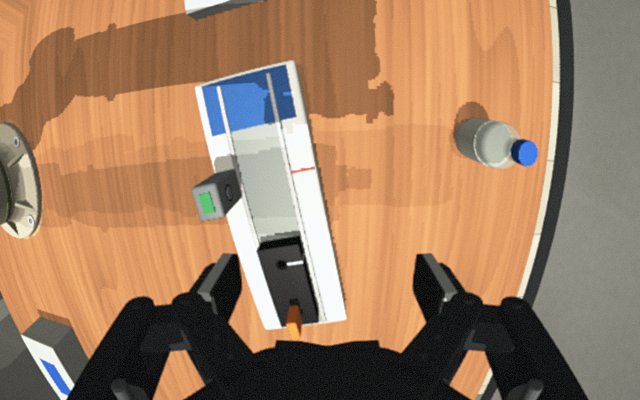

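View pics/w1.png

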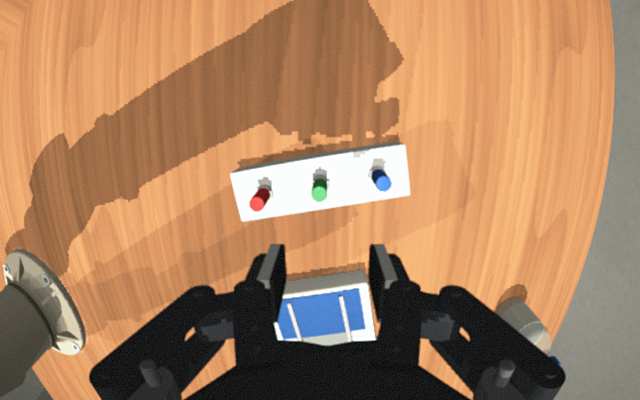

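w0 shows the reader tilted slightly, the hole at about (281,265) next to the white mark, and the red line at (303,170). w1 shows green at (319,188), between red and blue, with the fingers straddling. Next I'll refine both.

```bash
python3 - <<'E'
from h import *
f=dict(np.load("w0.npz"))
P,u,v=wworld(f,np.ones((400,640),bool));I=f["image"][v,u].astype(int)
m=(abs(P[:,2]-.034)<.004)&(abs(P[:,0]-.57)<.1)&(P[:,1]>-.2)&(P[:,1]<.125)
M=np.zeros((400,640),np.uint8);M[v[m],u[m]]=1
n,L,S,C=cv2.connectedComponentsWithStats(M);k=1+np.argmax(S[1:,4]);mm=m&(L[v,u]==k)
r=cv2.minAreaRect(P[mm,:2].astype(np.float32)*1000);print("reader",r)
yaw=np.deg2rad(r[2]);ax=np.array([np.cos(yaw),np.sin(yaw)]);ay=np.array([-ax[1],ax[0]])
m=(abs(P[:,2]-.060)<.003)&(I.max(1)<70)&(abs(P[:,0]-.58)<.06)&(P[:,1]<-.03)&(P[:,1]>-.22)
print("carr",cv2.minAreaRect(P[m,:2].astype(np.float32)*1000))
red=(I[:,2]>150)&(I[:,1]<90)&(I[:,0]<110)&mm
print("red",red.sum(),P[red].mean(0), "along", (P[red,:2]@ay).mean())
w=(abs(P[:,2]-.060)<.004)&(I.min(1)>140)&(u>275)&(u<310)&(v>250)&(v<280)
print("white",w.sum(),P[w].mean(0),"along",(P[w,:2]@ay).mean())
t=(P[:,2]>.092)&(P[:,2]<.1)&(I[:,2]>150)&(I[:,0]<80);print("tabtop",t.sum(),P[t].mean(0),P[t].min(0),P[t].max(0))
c=f["image"][240:290,255:320];cv2.imwrite("pics/c0.png",cv2.resize(c,None,fx=8,fy=8,interpolation=cv2.INTER_CUBIC))
f=grab_frame("wrist");P,u,v=wworld(f,np.ones((400,640),bool));I=f["image"][v,u].astype(int)
m=(abs(P[:,2]-.030)<.003)&(abs(P[:,0]-.54)<.12)&(abs(P[:,1]-.24)<.05)
print("rack",cv2.minAreaRect(P[m,:2].astype(np.float32)*1000))
m=(P[:,2]>.062)&(P[:,2]<.07)&(abs(P[:,0]-.54)<.02)&(abs(P[:,1]-.24)<.02);print("green",m.sum(),P[m].mean(0),P[m].min(0),P[m].max(0))
print(get_state()["tcp_pos"],get_state()["tcp_rot"])
E
```

```text
reader ((562.76025390625, -44.36466979980469), (120.22103881835938, 336.7312316894531), 10.694267272949219)
carr ((579.89501953125, -130.8005828857422), (49.01361083984375, 114.41329956054688), 10.669964790344238)
red 1 [0.59998206 0.0086103  0.03274331] along -0.1028768994681558
white 57 [ 0.5884055  -0.09503071  0.05940263] along -0.20256956119539293
tabtop 38 [ 0.58719716 -0.1622372   0.093936  ] [ 0.57825477 -0.1771121   0.09254018] [ 0.59371348 -0.15510869  0.09604638]
rack ((538.910888671875, 239.29344177246094), (171.17994689941406, 51.25331115722656), 9.802909851074219)
green 217 [0.53917533 0.23970503 0.06492981] [0.53255876 0.23310242 0.06205226] [0.54607643 0.24610666 0.06710346]
[0.54845545 0.2284455  0.34705667] [1.79957305e+02 1.34457098e-02 8.98357463e+01]
```

View pics/c0.png

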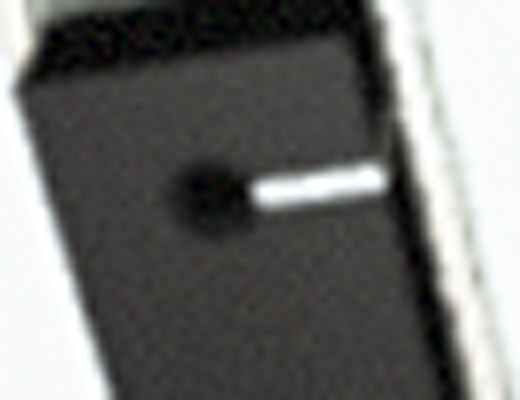

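The crop shows the hole at about (281.6,264.5) in w0 with the white line to its right. The TCP reading jumped, so I'll turn to the reader's yaw (10.7°) and check noise over still rows.

```bash
python3 -m handwheel '[[[0,0,0,-0.0935,50],[0,0,0,-0.0935,50],[0,0,0,0,50]]]'; for i in 1 2 3; do python3 -m handwheel '[[[0,0,0,0,50]]]'|sed -n 1,3p; done
python3 - <<'E'
from h import *
for i in range(2):
    f=grab_frame("wrist");P,u,v=wworld(f,np.ones((400,640),bool))
    m=(P[:,2]>.062)&(P[:,2]<.07)&(abs(P[:,0]-.54)<.02)&(abs(P[:,1]-.24)<.02);print("green",m.sum(),P[m].mean(0),(P[m].min(0)+P[m].max(0))/2,u[m].mean(),v[m].mean())
    R=np.asarray(f["R"]);print(-R.T@f["t"],R.round(3).tolist())
    s=get_state();print(s["t"],s["tcp_pos"],s["tcp_rot"])
E
```

```text
t: 2.62
tcp_pos: [0.5481, 0.2291, 0.3469]
tcp_rot: [180.0, 0.0, 100.9]
ft_force: [0.1, -0.4, 0.4]
grip_width: 0.0423
finger_force: 0.0
t: 2.7
tcp_pos: [0.548, 0.2292, 0.3468]
tcp_rot: [180.0, -0.0, 100.5]
t: 2.78
tcp_pos: [0.5479, 0.2295, 0.3468]
tcp_rot: [180.0, -0.0, 100.5]
t: 2.87
tcp_pos: [0.5478, 0.2298, 0.3467]
tcp_rot: [180.0, -0.0, 100.6]
green 217 [0.53902664 0.23965625 0.0650306 ] [0.53896786 0.2392195  0.06455565] 317.815668202765 186.85253456221199
[0.53399597 0.30533117 0.31510313] [[0.983, 0.183, 0.002], [0.174, -0.939, 0.296], [0.056, -0.29, -0.955]]
2.9167 [0.54775152 0.22991872 0.34672717] [ 1.79997122e+02 -2.89741332e-03  1.00600452e+02]
green 218 [0.53897733 0.23960733 0.06488828] [0.53887561 0.23920484 0.06439229] 317.8119266055046 187.0137614678899
[0.53388371 0.3054493  0.31508176] [[0.983, 0.184, 0.002], [0.175, -0.939, 0.296], [0.056, -0.29, -0.955]]
2.9667 [0.54769409 0.23001485 0.34669533] [-1.79998646e+02 -1.81153974e-03  1.00633186e+02]
```

```bash
python3 -m handwheel '[[[4,-2.5,17,0,45],[4,-2.5,17,0,45],[3,-2,17,0,45],[0,0,17,0,45],[0,0,12,0,45],[0,0,0,0,45],[0,0,0,0,45],[0,0,0,0,45]]]'
python3 - <<'E'
from h import *
f=grab_frame("wrist");P,u,v=wworld(f,np.ones((400,640),bool))
m=(P[:,2]>.062)&(P[:,2]<.07)&(abs(P[:,0]-.54)<.012)&(abs(P[:,1]-.24)<.012);print("green",m.sum(),P[m].mean(0),(P[m].min(0)+P[m].max(0))/2,u[m].mean(),v[m].mean())
s=get_state();print(s["t"],s["tcp_pos"],s["tcp_rot"])
yw=np.deg2rad(s["tcp_rot"][2]);d=(np.array([.539,.2394])-s["tcp_pos"][:2])*1000
print("dx,dy tool",d@[np.cos(yw),np.sin(yw)],d@[np.sin(yw),-np.cos(yw)])
cv2.imwrite("pics/w2.png",f["image"])
E
```

```text
t: 3.63
tcp_pos: [0.5392, 0.2397, 0.2677]
tcp_rot: [179.9, -0.0, 100.7]
ft_force: [0.5, -0.5, 0.2]
grip_width: 0.0384
finger_force: 0.0
green 401 [0.538739   0.23998757 0.06491316] [0.53891216 0.23959971 0.06452472] 324.79551122194516 237.59850374064837
3.6833 [0.53927577 0.23971342 0.26798191] [ 1.79889869e+02 -3.00693372e-02  1.00690413e+02]
dx,dy tool -0.2568281609514807 -0.329127052453697
```

View pics/w2.png

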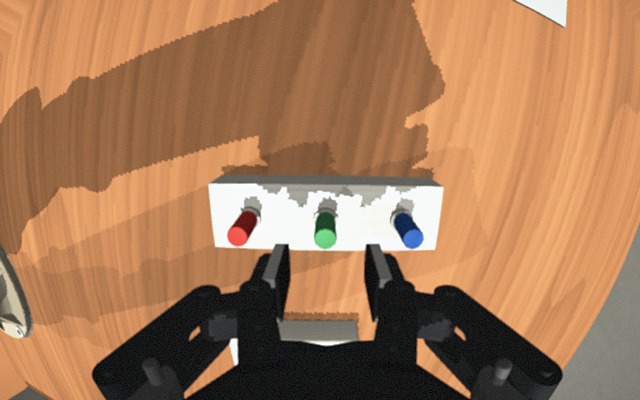

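The picture shows green's top at (325,238), centred between the fingers, with the neighbours clear. I'll descend and grip.

```bash
python3 -m handwheel '[[[0,0,18,0,45],[0,0,18,0,45],[0,0,14,0,45],[0,0,7,0,45],[0,0,0,0,45],[0,0,0,0,45]]]'; python3 -m handwheel '[[[0,0,0,0,5],[0,0,0,0,5],[0,0,0,0,5],[0,0,0,0,5],[0,0,0,0,5],[0,0,0,0,5]]]' 30
```

```text
t: 4.18
tcp_pos: [0.5391, 0.2397, 0.2105]
tcp_rot: [180.0, -0.0, 100.7]
ft_force: [-0.3, 0.1, -0.4]
grip_width: 0.0387
finger_force: 0.0
t: 4.68
tcp_pos: [0.5392, 0.2399, 0.2111]
tcp_rot: [179.9, -0.0, 100.7]
ft_force: [-0.1, -0.3, 6.4]
grip_width: 0.0133
finger_force: 29.3
```

```bash
python3 -m handwheel '[[[0,0,-15,0,5],[0,0,-35,0,5],[0,0,-35,0,5],[0,0,-35,0,5],[-20,-2,0,0,5],[-36,-3.5,0,0,5],[-38,-3.5,0,0,5],[-38,-3.5,0,0,5],[-38,-3.5,0,0,5],[-38,-3.5,0,0,5]]]'; python3 -m handwheel '[[[-38,-3,0,0,5],[-38,-3,0,0,5],[-34,-3,0,0,5],[-20,-1,0,0,5],[0,0,0,0,5],[0,0,0,0,5],[0,0,0,0,5],[0,0,0,0,5],[0,0,0,0,5]]]'
python3 - <<'E'
from h import *
f0=dict(np.load("w0.npz"));print("hole w0",wray(f0,281.6,264.5,.06))
f=grab_frame("wrist");s=get_state();print(s["tcp_pos"],s["tcp_rot"],s["grip_width"])
np.savez("w3.npz",**{k:f[k] for k in f if k!="shot"})
print(outline_of("pin_green",f)[:1] and outline_of("pin_green",f)[0]["point"])
cv2.imwrite("pics/w3.png",cv2.resize(f["image"][150:350,200:460],None,fx=3,fy=3,interpolation=2))
E
```

```text
t: 5.52
tcp_pos: [0.558, 0.0298, 0.33]
tcp_rot: [180.0, -0.0, 100.7]
ft_force: [1.8, 0.5, 0.6]
grip_width: 0.0126
finger_force: 29.8
t: 6.27
tcp_pos: [0.5727, -0.0963, 0.3297]
tcp_rot: [180.0, -0.0, 100.9]
ft_force: [0.4, 0.1, -0.6]
grip_width: 0.0129
finger_force: 29.8
hole w0 [ 0.57317601 -0.09735037  0.06      ]
[ 0.57266937 -0.09652552  0.32969971] [ 1.79996924e+02 -2.81087147e-02  1.00847438e+02] 0.012763804521898271
[324.8, 210.0]
```

View pics/w3.png

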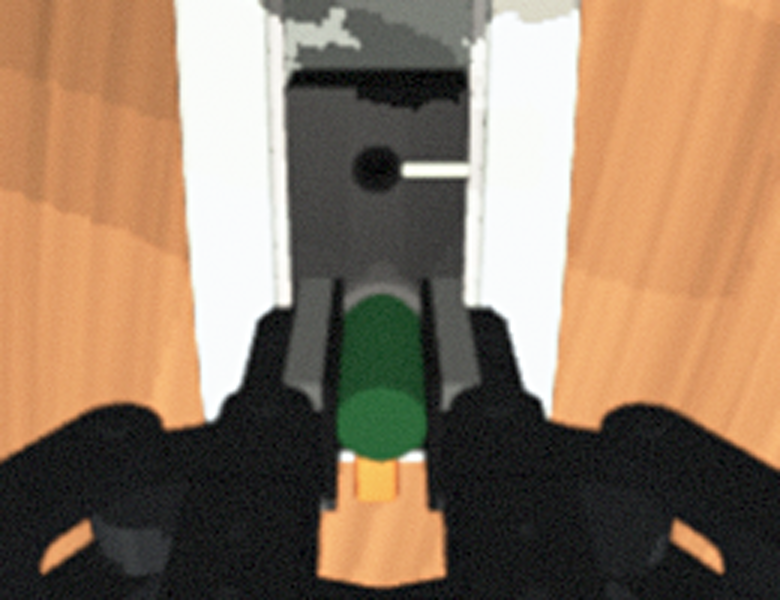

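The crop shows the pin upright between the pads (top at (327,291)), and the hole at (325.7,206.3) beside the white line. Next I'll compute the offsets.

```bash
python3 - <<'E'
from h import *
f=dict(np.load("w3.npz"));s=get_state();t=s["tcp_pos"];yw=np.deg2rad(s["tcp_rot"][2])
H=wray(f,325.7,206.3,.06);T=wray(f,327.3,291.3,t[2]-.2111+.066)
P,u,v=wworld(f,np.ones((400,640),bool));m=(abs(u-327)<6)&(abs(v-291)<4);print("top z",np.median(P[m],0))
print("hole",H,"pintop",T,"tcp",t)
ex=np.array([np.cos(yw),np.sin(yw)]);ey=np.array([np.sin(yw),-np.cos(yw)])
for n,a in(("tcp",t),("pin",T)): d=(H-a)[:2]*1000;print(n,d@ex,d@ey)
E
```

```text
top z [ 0.57331611 -0.09629584  0.18369695]
hole [ 0.57279702 -0.09799857  0.06      ] pintop [ 0.57328288 -0.0958475   0.18462647] tcp [ 0.57264089 -0.09703948  0.32972647]
tcp -0.9713583676666429 -0.02638836934620268
pin -2.021888083361464 -0.8804057694618658
```

```bash
python3 -m handwheel '[[[-1,-0.4,15,0,5],[0,0,18,0,5],[0,0,15,0,5],[0,0,10,0,5],[0,0,0,0,5],[0,0,0,0,5],[0,0,0,0,5],[0,0,0,0,5]]]'
python3 - <<'E'
from h import *
f=grab_frame("wrist");s=get_state();t=s["tcp_pos"];yw=np.deg2rad(s["tcp_rot"][2]);print(t)
ex=np.array([np.cos(yw),np.sin(yw)]);ey=np.array([np.sin(yw),-np.cos(yw)])
P,u,v=wworld(f,np.ones((400,640),bool));z=t[2]-.2111+.066
m=(abs(P[:,2]-z)<.003)&(np.hypot(P[:,0]-t[0],P[:,1]-t[1])<.0085);I=f["image"][v,u].astype(int);m&=(I[:,1]>I[:,2]+25)
T=(P[m].min(0)+P[m].max(0))/2;print(m.sum(),T,P[m].mean(0))
for n,a in(("tcp",t),("pin",T)): d=(np.array([.5729,-.0978])-a[:2])*1000;print(n,d@ex,d@ey)
f2=grab_frame("wrist");cv2.imwrite("pics/w4.png",cv2.resize(f["image"][150:350,200:460],None,fx=3,fy=3,interpolation=2))
E
```

```text
t: 7.08
tcp_pos: [0.5728, -0.0991, 0.2729]
tcp_rot: [179.9, 0.0, 100.7]
ft_force: [0.1, -0.0, 0.6]
grip_width: 0.0129
finger_force: 29.8
[ 0.57278087 -0.09906162  0.27280491]
661 [ 0.57336292 -0.0990222   0.12756816] [ 0.57350164 -0.09878264  0.12678539]
tcp 1.217454516059021 0.35166662271145976
pin 1.286964638539109 -0.22755510940570256
```

View pics/w4.png

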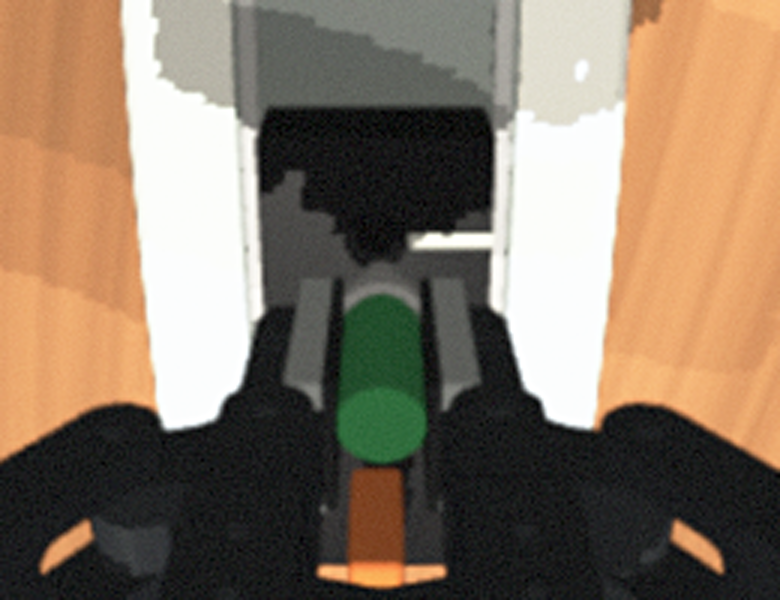

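The picture shows the pin just above the carriage, with the white line at (350,230.3) and the carriage edges centred at column 325.3. I'll compute the remaining offset from this closer view.

```bash
python3 - <<'E'
from h import *
f=grab_frame("wrist");s=get_state();t=s["tcp_pos"];yw=np.deg2rad(s["tcp_rot"][2]);print(t)
ex=np.array([np.cos(yw),np.sin(yw)]);ey=np.array([np.sin(yw),-np.cos(yw)])
H=wray(f,325.3,230.3,.06);print(H);T=np.array([.57336,-.099])
for n,a in(("tcp",t[:2]),("pin",T)): d=(H[:2]-a)*1000;print(n,d@ex,d@ey)
E
```

```text
[ 0.57263259 -0.09907203  0.27245702]
[ 0.57246979 -0.09817244  0.06      ]
tcp 0.9141766839739738 0.007300806041047382
pin 0.978653079595536 -0.7208163956816631
```

```bash
python3 -m handwheel '[[[1,-0.3,5,0,5],[0,0,5,0,5],[0,0,4,0,5],[0,0,3,0,5],[0,0,0,0,5]]]';python3 -m handwheel '[[[0,0,3,0,5],[0,0,3,0,5],[0,0,3,0,5],[0,0,0,0,5]]]'
```

```text
t: 7.65
tcp_pos: [0.5715, -0.098, 0.2535]
tcp_rot: [-179.9, -0.0, 100.7]
ft_force: [0.1, 1.2, -0.1]
grip_width: 0.0131
finger_force: 29.8
t: 7.98
tcp_pos: [0.5717, -0.098, 0.2449]
tcp_rot: [-179.9, -0.0, 100.7]
ft_force: [0.5, -0.2, -0.0]
grip_width: 0.0129
finger_force: 29.8
```

Tip is 16 mm in with no side load. I'll push to the collar.

```bash
python3 -m handwheel '[[[0,0,2,0,5],[0,0,2,0,5],[0,0,1,0,5],[0,0,0,0,5],[0,0,0,0,5]]]'
```

```text
t: 8.4
tcp_pos: [0.572, -0.0981, 0.2412]
tcp_rot: [180.0, 0.0, 100.7]
ft_force: [-2.0, 0.2, 4.5]
grip_width: 0.0129
finger_force: 30.4
```

```bash
python3 -m handwheel '[[[0,0,0,0,40],[0,0,0,0,40],[0,0,0,0,40],[0,0,0,0,40],[0,0,0,0,40]]]'; python3 -m handwheel '[[[0,0,-15,0,40],[0,0,-25,0,40],[0,0,-25,0,40],[-10,0,-15,0,40],[-20,0,0,0,40],[-20,0,0,0,40],[-10,0,0,0,40],[0,0,0,0,40],[0,0,0,0,40],[0,0,0,0,40]]]'
python3 - <<'E'
from h import *
f=grab_frame("wrist");s=get_state();t=s["tcp_pos"];yw=np.deg2rad(s["tcp_rot"][2]);print(t,s["tcp_rot"])
np.savez("w5.npz",**{k:f[k] for k in f if k!="shot"})
show(f,["pin_green","tab"])
P,u,v=wworld(f,np.ones((400,640),bool));I=f["image"][v,u].astype(int)
m=(abs(P[:,2]-.096)<.004)&(I[:,1]>I[:,2]+25)&(np.hypot(P[:,0]-.572,P[:,1]+.098)<.02);print("pin top",m.sum(),P[m].mean(0))
m=(abs(P[:,2]-.096)<.004)&(I[:,2]>I[:,0]+60)&(P[:,1]<-.13);print("tab top",m.sum(),P[m].mean(0))
cv2.imwrite("pics/w5.png",f["image"])
E
```

```text
t: 8.82
tcp_pos: [0.5719, -0.0981, 0.2405]
tcp_rot: [-180.0, -0.0, 100.7]
ft_force: [-0.2, 0.3, -0.8]
grip_width: 0.0342
finger_force: 0.0
t: 9.65
tcp_pos: [0.5831, -0.1556, 0.3202]
tcp_rot: [-180.0, -0.1, 100.8]
ft_force: [0.5, 0.5, -0.4]
grip_width: 0.0341
finger_force: 0.0
[ 0.58311864 -0.15538431  0.32027494] [-1.79971108e+02 -7.19910728e-02  1.00824665e+02]
pin_green 0.57 [328. 136.] 501 [ 0.5724 -0.0972  0.095 ] [ 0.566 -0.105  0.061] [ 0.579 -0.091  0.096]
tab 0.75 [327. 236.] 789 [ 0.5852 -0.1626  0.0947] [ 0.579 -0.18   0.066] [ 0.592 -0.155  0.096]
pin top 367 [ 0.57258373 -0.09855541  0.09529002]
tab top 568 [ 0.5857632  -0.16746588  0.09499268]
```

View pics/w5.png

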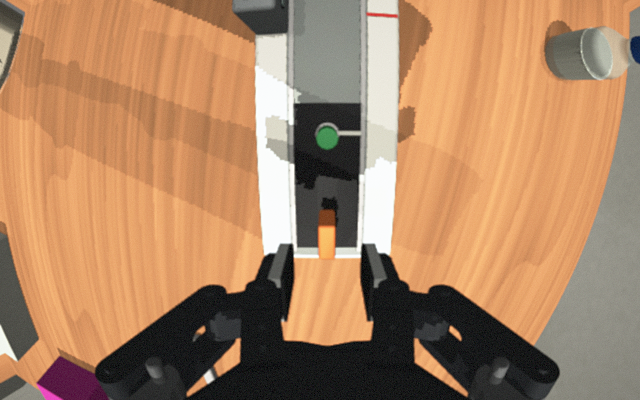

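The pin is seated, top at z 0.095, seen at (328,136). The tab is at (327,236), the white line at (349,133) and the red line at (383,15). I'll measure the travel and grip the tab.

```bash
python3 -m handwheel '[[[-7,0.3,20,0,40],[-7,0,20,0,40],[0,0,20,0,40],[0,0,14,0,40],[0,0,7,0,40],[0,0,0,0,40],[0,0,0,0,40],[0,0,0,0,40]]]'
python3 - <<'E'
from h import *
f=dict(np.load("w5.npz"));I=f["image"].astype(int);V,U=np.mgrid[:400,:640]
yw=np.deg2rad(10.7);ax=np.array([np.cos(yw),np.sin(yw)]);ay=np.array([-ax[1],ax[0]])
r=(I[...,2]>130)&(I[...,2]-I[...,1]>70)&(abs(U-383)<20)&(abs(V-15)<8)
w=(I.min(2)>140)&(U>340)&(U<359)&(abs(V-133)<6)
A=wray(f,U[r].mean(),V[r].mean(),.034);B=wray(f,U[w].mean(),V[w].mean(),.06)
print(r.sum(),w.sum(),A,B,"travel",(A-B)[:2]@ay*1000)
f=dict(np.load("w0.npz"));I=f["image"].astype(int)
r=(I[...,2]>130)&(I[...,2]-I[...,1]>70)&(abs(U-303)<14)&(abs(V-170)<6)
w=(I.min(2)>140)&(U>286)&(U<303)&(abs(V-263)<5)
A=wray(f,U[r].mean(),V[r].mean(),.034);B=wray(f,U[w].mean(),V[w].mean(),.06)
print(r.sum(),w.sum(),A,B,"travel w0",(A-B)[:2]@ay*1000)
print(get_state()["tcp_pos"])
E
```

```text
t: 10.47
tcp_pos: [0.5865, -0.1705, 0.2409]
tcp_rot: [179.9, 0.0, 100.7]
ft_force: [1.1, 0.0, -0.3]
grip_width: 0.0343
finger_force: 0.0
98 71 [0.59860478 0.00781741 0.034     ] [ 0.58890219 -0.09472665  0.06      ] travel 98.95965115186992
47 57 [0.59827223 0.00812018 0.034     ] [ 0.58849095 -0.09469288  0.06      ] travel w0 99.20937000471513
[ 0.58649334 -0.1705473   0.24093114]
```

```bash
python3 -m handwheel '[[[0,0,0,0,3],[0,0,0,0,3],[0,0,0,0,3],[0,0,0,0,3],[0,0,0,0,3],[0,0,0,0,3]]]' 40; python3 -m handwheel '[[[5,0,0,0,3],[10,0,0,0,3],[12,0,0,0,3],[14,0,0,0,3],[14,0,0,0,3],[12,0,0,0,3],[8,0,0,0,3],[5,0,0,0,3],[0,0,0,0,3],[0,0,0,0,3]]]'
python3 - <<'E'
from h import *
s=get_state();print(s["t"],s["tcp_pos"],s["ft_force"])
E
```

```text
t: 10.97
tcp_pos: [0.5858, -0.1715, 0.241]
tcp_rot: [180.0, 0.1, 100.7]
ft_force: [-5.3, -0.4, 5.7]
grip_width: 0.0114
finger_force: 39.8
t: 11.8
tcp_pos: [0.5707, -0.0916, 0.2409]
tcp_rot: [-180.0, -0.0, 100.7]
ft_force: [-7.0, 1.3, 9.4]
grip_width: 0.0114
finger_force: 40.5
11.8 [ 0.57073896 -0.09161255  0.24091284] [-6.97899542  1.32865173  9.40850864]
```

```bash
cat > tr.py <<'E'
from h import *
f=grab_frame("wrist");np.savez("w6.npz",**{k:f[k] for k in f if k!="shot"});I=f["image"].astype(int)
yw=np.deg2rad(10.7);ay=np.array([-np.sin(yw),np.cos(yw)])
P,u,v=wworld(f,np.ones((400,640),bool));C=I[v,u]
near=(abs(P[:,0]-.59)<.06)&(abs(P[:,1]-.008)<.06)
r=near&(abs(P[:,2]-.034)<.006)&(C[:,2]>120)&(C[:,2]-C[:,1]>70)
w=(abs(P[:,2]-.06)<.005)&(C.min(1)>110)&(abs(P[:,0]-.585)<.03)&(abs(P[:,1]+.01)<.05)
for n,m,z in(("red",r,.034),("white",w,.06)):
    if m.any():
        X=wray(f,u[m].mean(),v[m].mean(),z);print(n,m.sum(),u[m].mean(),v[m].mean(),u[m].std(),v[m].std(),X,X[:2]@ay*1000)
s=get_state();print(s["tcp_pos"],s["ft_force"],(s["tcp_pos"][:2])@ay*1000)
E
python3 tr.py; python3 -c "
import numpy as np,cv2
cv2.imwrite('pics/w6.png',cv2.resize(np.load('w6.npz')['image'][80:280,200:460],None,fx=3,fy=3,interpolation=2))"
```

```text
red 217 405.4746543778802 82.36866359447005 12.645487091233559 1.6662921563836843 [0.59781753 0.00772686 0.034     ] -103.40224407442041
white 301 361.6777408637874 117.15282392026577 13.183819346863116 23.33156717644992 [ 0.57416658 -0.0173069   0.06      ] -123.60954590129356
[ 0.57074831 -0.09161993  0.24089974] [-6.30309091  0.44145317  8.68666873] -195.9958174775485
```

View pics/w6.png

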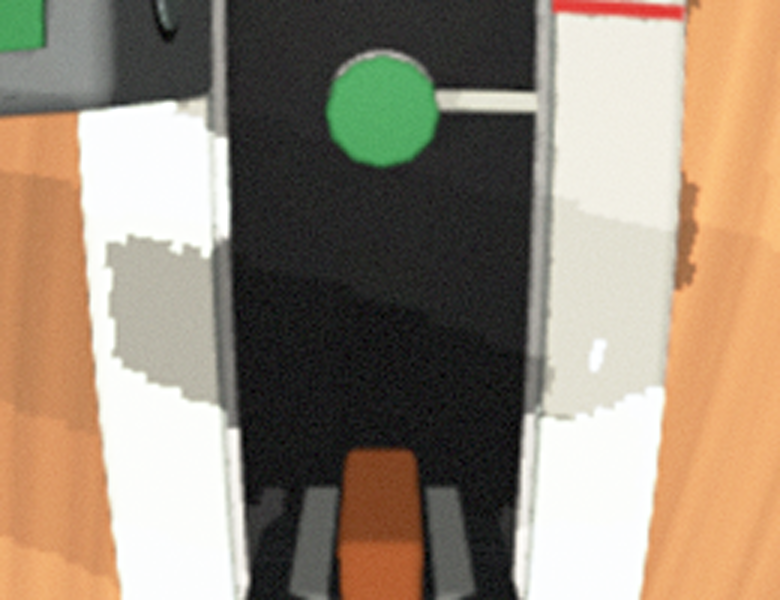

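The crop shows the pads on the tab, the pin seated, the white line at (362.3,113.3) and the red line at (405.5,82.4).

```bash
python3 - <<'E'
from h import *
f=dict(np.load("w6.npz"));yw=np.deg2rad(10.7);ay=np.array([-np.sin(yw),np.cos(yw)])
print(wray(f,362.3,113.3,.06)[:2]@ay*1000+103.4)
E
python3 -m handwheel '[[[4,0,0,0,3],[4,0,0,0,3],[0,0,0,0,3],[0,0,0,0,3]]]'
python3 - <<'E'
from station import *
s=get_state();print(-.18567*s["tcp_pos"][0]*1e3+.98261*s["tcp_pos"][1]*1e3,s["ft_force"])
E
```

```text
-18.337145252997487
t: 12.18
tcp_pos: [0.5693, -0.0841, 0.2409]
tcp_rot: [180.0, -0.0, 100.7]
ft_force: [-6.4, -0.3, 7.5]
grip_width: 0.0116
finger_force: 40.5
-188.37985310349376 [-6.40926641 -0.30742307  7.51424984]
```

```bash
cat > a.py <<'E'
from station import *
s=get_state();p=s["tcp_pos"];F=s["ft_force"];print("along",-185.67*p[0]+982.61*p[1],"Fy",-.18567*F[0]+.98261*F[1])
E
for i in 1 2; do python3 -m handwheel '[[[1.5,0,0,0,3],[1,0,0,0,3],[0,0,0,0,3],[0,0,0,0,3]]]'>/dev/null; python3 a.py; done
for i in 1 2; do python3 -m handwheel '[[[1,0,0,0,3],[0,0,0,0,3],[0,0,0,0,3]]]' >/dev/null;python3 a.py; done
```

```text
along -186.89981078469242 Fy -1.8530229310752653
along -184.56927069850542 Fy -2.4827405181013065
along -183.5816500904952 Fy -2.9946970886334423
along -182.64760435867237 Fy -2.139357788097643
```

```bash
for i in 1 2 3 4; do python3 -m handwheel '[[[0.8,0,0,0,3],[0,0,0,0,3],[0,0,0,0,3]]]' >/dev/null;python3 a.py; done
```

```text
along -181.82872034907405 Fy -2.840730896032473
along -180.84075351741592 Fy -3.2543361574224567
along -179.8715807911284 Fy -1.968583223564699
along -178.7365422334998 Fy -0.6739002928238029
```

```bash
for i in 1 2; do python3 -m handwheel '[[[0.6,0,0,0,3],[0,0,0,0,3],[0,0,0,0,3],[0,0,0,0,3]]]' >/dev/null;python3 a.py; done; python3 tr.py; python3 - <<'E'
from h import *
f=dict(np.load("w6.npz"));I=f["image"].astype(int)
yw=np.deg2rad(10.7);ay=np.array([-np.sin(yw),np.cos(yw)])
c=f["image"][60:200,300:460];cv2.imwrite("pics/w7.png",cv2.resize(c,None,fx=4,fy=4,interpolation=2))
E
```

```text
along -177.89571429189965 Fy 0.26862775394598726
along -177.56661301621972 Fy -0.7066303725545058
red 202 404.38613861386136 113.65841584158416 12.844053443211504 1.440968275032464 [0.59759061 0.00770905 0.034     ] -103.37761677497447
white 297 362.27272727272725 120.18181818181819 11.951488515961879 29.1857041372509 [ 0.57140527 -0.00076217  0.06      ] -106.83980290150868
[ 0.56725436 -0.07350267  0.24090142] [-4.52595468 -1.27655455  7.84424197] -177.54485768291687
```

View pics/w7.png

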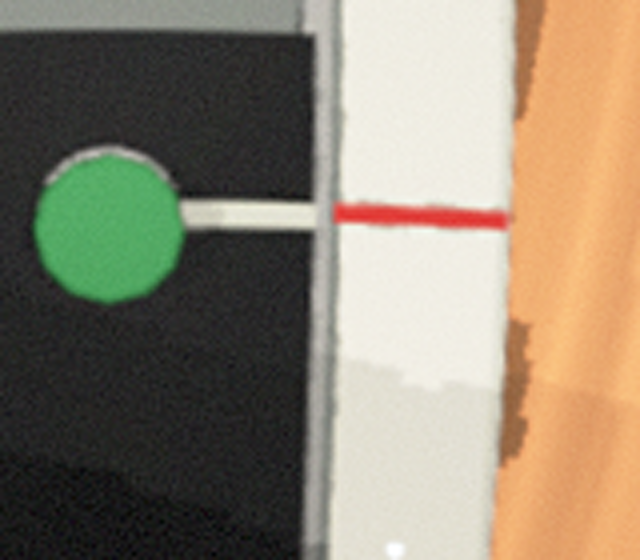

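The white line is at (362,113.7) and the red line at (404,113.7). They look level, but the heights differ, so I'll compute it.

```bash
python3 - <<'E'
from h import *
f=dict(np.load("w6.npz"));yw=np.deg2rad(10.7);ay=np.array([-np.sin(yw),np.cos(yw)])
print(wray(f,362,113.75,.06)[:2]@ay*1000+103.4)
E
for i in 1 2; do python3 -m handwheel '[[[0.5,0,0,0,3],[0,0,0,0,3],[0,0,0,0,3],[0,0,0,0,3]]]' >/dev/null;python3 a.py; done
```

```text
-0.3268680828463886
along -177.3357084223859 Fy -1.7400990735600101
along -177.12159843518697 Fy -3.636093141068855
```

```bash
for i in 1 2; do python3 -m handwheel '[[[0,0,0,0,3],[0,0,0,0,3],[0,0,0,0,3],[0,0,0,0,3],[0,0,0,0,3],[0,0,0,0,3]]]'|tail -2; python3 a.py; done
python3 - <<'E'
from h import *
f=grab_frame("wrist");P,u,v=wworld(f,np.ones((400,640),bool));I=f["image"][v,u].astype(int)
m=(P[:,2]>.085)&(P[:,2]<.11)&(I[:,1]>I[:,2]+25)&(np.hypot(P[:,0]-.554,P[:,1]+.002)<.02);print("pin top",m.sum(),P[m].mean(0),P[m].mean(0)[:2]@[-.18567,.98261]*1000)
yw=0
cv2.imwrite("pics/w8.png",f["image"])
J=f["image"].astype(int);w=J.min(2)>130;w[:105]=w[125:]=0;w[:,:350]=w[:,375:]=0;V,U=np.nonzero(w)
print("line rel red",wray(f,U.mean(),V.mean(),.06)[:2]@[-.18567,.98261]*1000+103.4,len(U))
E
```

```text
grip_width: 0.0113
finger_force: 40.2
along -177.16407968913592 Fy -2.5519449039639026
grip_width: 0.0111
finger_force: 40.2
along -177.13709533185607 Fy -1.1810541037919564
pin top 1080 [ 0.55407473 -0.00110504  0.09528004] -103.96087890834505
line rel red 0.21799587439841162 165
```

Stable, level with the red line within 0.5 mm, pin seated, tab held.

```bash
python3 -c "
from station import *
print(sign_off())"
```

```text
the job is handed in; nothing more can be done
None
```

The job is handed in, with no verdict returned: the green pin is seated in the carriage, the carriage rests in the notch within about 0.5 mm of the red line by camera, and the gripper still holds the tab at about 40 N.

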